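# Put the sockets back in the tray in order of size

## Robot

A 6-joint arm with a two-finger parallel gripper is mounted at the origin on a cart in front of the work surface, level with it; the furniture and walls round the work are solid. World frame = base frame: x ahead of the robot, y to its left, z up, the work surface at z = 0. Lengths are in m, angles in rad, forces in N, time in s.
With the tool pointing down it reaches from about 0.35 to 0.775 m from the base axis. Payload 5.5 kg.
Tool frame: the origin (TCP) lies midway between the tips of the shut fingers; the grasp point (between the pads) lies 19 mm behind it; z points along the fingers, y is the line along which they close (so a half turn about z gives the same grasp; the last joint's range is limited). The gripper opens to 85 mm and grips with 20 to 120 N. Pads are 22 mm wide; open, the fingers measure 114 mm over their backs; the gripper's body (76 mm by 85 mm) begins 54 mm behind the grasp point. The pads swing forward as they close: fully open they stand 13 mm farther back than shut.
Start: joints at [1.049, 0.313, 0.046, 1.304, 0, 1.431], TCP at [0.214, 0.534, 0.231] pointing down, gripper open.
Joint ranges: [-2.76, 2.76], [-0.86, 1.69], [-1.03, 1.26], [-2.2, 2.34], [-1.47, 1.5], [-3.14, 3.14]. Speed limits (rad/s): [2.57, 2.57, 3.14, 3.14, 3.14, 3.14].

## Interface

Orientations are given as a unit quaternion [w, x, y, z].
In Python, from workcell import telemetry, imaging, env gives the robot as it stands. The module is installed in compiled form; this text tells all that it offers.
- The arm moves only by the tool step_arm, never from a script. Its argument "moves" is a list of rows, each a list of 3 entries, a list of its own where there are three numbers: the shift along the tool's x, y, z in mm, then the turn, a rotation vector about the tool's x, y, z in rad, then the finger opening in mm, from 0 to 85.4. A call has 1 to 8 rows; each row is the pose to reach, as a shift and turn from the pose commanded when the call began, along the tool's axes at that moment; what a row does not reach only later rows make up. A row lasts 1/12 s, in which the tool goes at most 41.7 mm and 7.16 degrees, less where a joint would pass 70% of its speed; a pose out of reach is approached as far as the arm can. A call with a gripper value outside its range is refused whole. The fingers move at their own pace and stop on an object; "grip_force" is the grip in N (left out, the last holds). Time passes only in rows, so rows that repeat a pose let the fingers close. It gives the time, the measured TCP pose, the force, the opening and the grip force at its end, in the units of the state.
- telemetry.get_state(): the state, without advancing time (a new reading comes with each control period).
- imaging.read_camera(name): name is "side" or "top" or "wrist"; returns the picture (480x640x3 uint8, red, green, blue); there is no depth.
- imaging.camera_params(name): a dict with "camera_matrix" (3x3 intrinsics, pixels), "D" ([k1, k2, p1, p2, k3] as OpenCV has them; the pictures are not rectified), "pose" (4x4, takes a point from camera to world coordinates). Camera axes: x right, y up, looking along -z (the intrinsics and any distortion apply to the point x, -y, -z); pixel columns grow to the right and rows downward; lengths in m; the calibration is good to about 2 mm. A picture is of the moment at which its call begins: read the wrist's pose just before it. camera_params takes no time and is no camera call; for the wrist camera it gives the pose at the moment of the call.
- env.hand_in(): hands the job in; it is judged then, once.
The state is a dict: "clock": time; "joint_pos": joint angles; "qvel": joint speeds; "tau": joint torques, N m; "tcp_pos": TCP position; "orientation": TCP orientation; "wrist_force": force on the tool from outside, world axes, zero at the start; "ft_torque": the same for the moment, N m; "finger_gap": finger opening in m; "grip_force": force on a finger pad.
Only numpy, scipy, OpenCV 4.12 (cv2) and the standard library are available. Lean on these libraries where they do the work, as an engineer would, in place of code of your own. Each camera call takes 0.05 s, during which the arm holds its last target. There are 200 camera calls.

## Task

Put the four loose steel sockets back in the black socket tray, one to a compartment, standing on the compartment's floor with the hexagon mouth up as they stand now, in order of size: the smallest in the compartment next to the end with the steel carrying loop, and so on up to the largest at the plain end. Leave the ratchet handle, the tin and the feeler gauge where they are.

Things in the scene. Friction and masses are not known exactly. Their poses are not given: they have to be found in the camera images.
- tray: fixed black socket tray, 248 mm long (its y axis), 70 mm wide (its x axis), 14 mm high, with four equal open compartments in one row along y. Compartment centres lie on the tray's y axis at -91.5, -30.5, +30.5 and +91.5 mm from its origin (x = 0); each is 57 mm along y by 62 mm along x inside, between 4 mm walls and dividers whose tops are 14 mm above the bench; inner floor 4 mm above the bench. Origin: centre of the underside, on the bench
- handle_end: black end piece, 70x22 mm, 14 mm high, fixed against one end of the tray; it carries the steel carrying loop (loop 62 mm wide along x, its top 45 mm above the bench). Origin: centre of its underside, on the tray's y axis 135 mm from the tray's origin, on the +y or the -y side: this varies from start to start
- plain_end: black end piece, 70x22x14 mm, with no loop, fixed against the other end of the tray. Origin: centre of its underside
- socket_17: the smallest socket: loose round plain steel hexagon socket, 17 mm outside diameter, 30 mm high, standing upright on the bench with its hexagon mouth up (treat it as a solid cylinder). Origin: centre of its underside; z points up along its axis
- socket_25: the second smallest socket: loose round plain steel hexagon socket, 25 mm outside diameter, 36 mm high, standing upright on the bench with its hexagon mouth up (treat it as a solid cylinder). Origin: centre of its underside; z points up along its axis
- socket_33: the second largest socket: loose round plain steel hexagon socket, 33 mm outside diameter, 43 mm high, standing upright on the bench with its hexagon mouth up (treat it as a solid cylinder). Origin: centre of its underside; z points up along its axis
- socket_41: the largest socket: loose round plain steel hexagon socket, 41 mm outside diameter, 50 mm high, standing upright on the bench with its hexagon mouth up (treat it as a solid cylinder). Origin: centre of its underside; z points up along its axis
- ratchet_tool: bystander: ratchet handle, 223 mm long (along its y axis), 36 mm wide, 34 mm high, lying loose on the bench. Origin: centre of its underside
- tin: bystander: round tin, 57 mm across, 37 mm high, loose. Origin: centre of its underside
- gauge: bystander: folded feeler gauge, 95 mm long (along its y axis), 16 mm wide, 12 mm high, lying loose. Origin: centre of its underside

How it is judged:
By the outcome, as a careful person would: the job done as asked, in the order asked, and still so for the second after the job is handed in, with the robot touching nothing.
It also fails if it takes over 88 s, if anything falls off the work surface, if the arm or the gripper's body presses on something with over 40 N, if the wrist force passes 120 N, or if a joint passes its speed limit or range.

## Working session

There is one attempt and no reset: what is moved stays moved. The work goes in short steps, Python scripts to look and compute and a tool call to move; the robot and the scene stay as the last step left them, time stands still between calls to the robot, and variables do not carry over. Pictures are saved under pics/ and viewed, at most 14 in all, crops included, and the job is handed in when it is done.

Besides the shell and the picture viewer there is one more tool, called as name(argument=value, ...) on one line, values as JSON. step_arm: Moves the arm, as the interface text tells. Its arguments: {"type":"object","properties":{"moves":{"type":"array"},"grip_force":{"type":"number"}},"required":["moves"]}

```bash
mkdir -p pics; python3 - <<'E'
from workcell import telemetry, imaging
import cv2
for n in ("top","side"):
    cv2.imwrite(f"pics/{n}0.png",imaging.read_camera(n)[:,:,::-1]); p=imaging.camera_params(n)
    print(n,p["camera_matrix"],p["D"],p["pose"])
s=telemetry.get_state();print(s["clock"],s["tcp_pos"],s["orientation"],s["finger_gap"])
E
```

```text
top [[546.28590209   0.         319.37769685]
 [  0.         546.28590209 245.26255283]
 [  0.           0.           1.        ]] [-0.08364197  0.          0.          0.          0.        ] [[ 0.02567971  0.98506165 -0.17027654  0.35899374]
 [-0.99946658  0.02186133 -0.02426203 -0.12419564]
 [-0.02017713  0.17080875  0.98509759  1.05416761]
 [ 0.          0.          0.          1.        ]]
side [[595.36535305   0.         313.99666251]
 [  0.         595.36535305 235.84432439]
 [  0.           0.           1.        ]] [0.04781415 0.         0.         0.         0.        ] [[ 0.94389471  0.17183633 -0.2820196   0.22013202]
 [-0.32935975  0.55235549 -0.76578428 -0.98091012]
 [ 0.02418552  0.81570564  0.57796139  0.69834469]
 [ 0.          0.          0.          1.        ]]
0.1 [0.21403551 0.53319896 0.23050909] [-2.47316485e-04  1.89751366e-01  9.81831842e-01 -7.69001535e-04] 0.08524202394489297
```

View pics/top0.png

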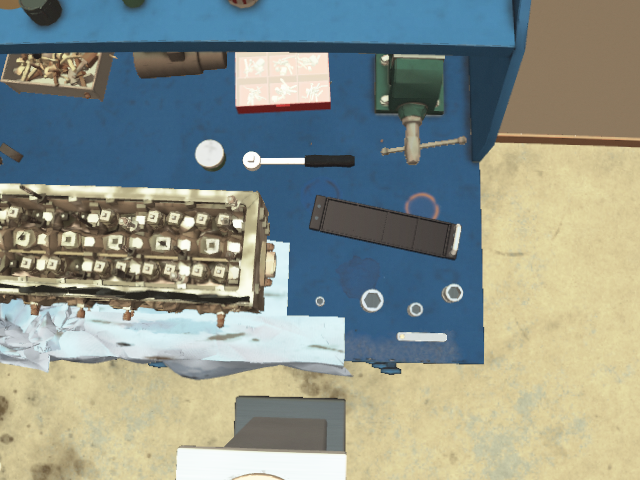

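View pics/side0.png

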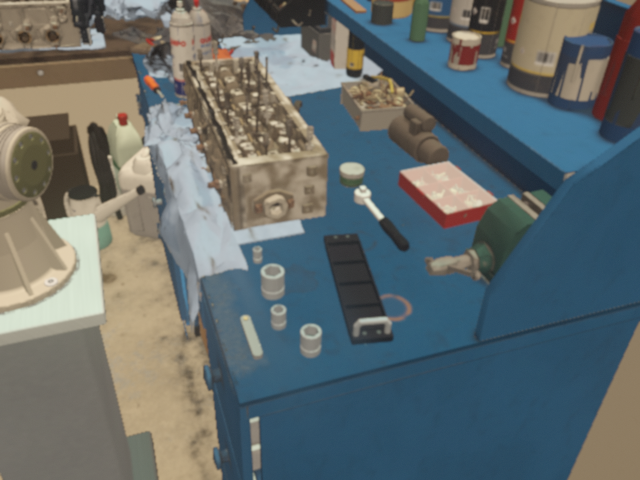

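The top view shows the sockets: 17 at (320,301), 41 at (372,300), 25 at (415,310) and 33 at (453,293). The tray runs from (312,210) to (460,240) with its loop at the right (-y) end, and the gauge is at (422,337). The side view agrees.

```bash
cat > h.py <<'E'
import numpy as np, cv2
from workcell import telemetry, imaging
def ray(p,uv):
    q=cv2.undistortPoints(np.array(uv,float).reshape(-1,1,2),p["camera_matrix"],np.array(p["D"]))[:,0]
    d=np.c_[q[:,0],-q[:,1],-np.ones(len(q))]@p["pose"][:3,:3].T
    return p["pose"][:3,3],d
def toplane(p,uv,z):
    o,d=ray(p,uv); return (o+d*((z-o[2])/d[:,2])[:,None])[:,:2]
def proj(p,X):
    T=np.linalg.inv(p["pose"]); c=np.atleast_2d(X)@T[:3,:3].T+T[:3,3]
    return cv2.projectPoints(c*[1,-1,-1],np.zeros(3),np.zeros(3),p["camera_matrix"],np.array(p["D"]))[0][:,0]
E
python3 - <<'E'
from h import *
t=cv2.imread("pics/top0.png"); s=cv2.imread("pics/side0.png")
cv2.imwrite("pics/tc.png",cv2.resize(t[185:350,300:490],None,fx=4,fy=4,interpolation=cv2.INTER_CUBIC)[:600])
cv2.imwrite("pics/sc.png",cv2.resize(s[225:375,220:420],None,fx=4,fy=4,interpolation=cv2.INTER_CUBIC))
p=imaging.camera_params("top")
hsv=cv2.cvtColor(t,cv2.COLOR_BGR2HSV)
m=((hsv[:,:,1]<90)).astype(np.uint8); m[:270]=0;m[:,:310]=0;m[350:]=0;m[:,475:]=0
m[315:,:350]=0
n,l,st,c=cv2.connectedComponentsWithStats(m)
for i in range(1,n):
    if st[i,4]>20: print(st[i],c[i],toplane(p,c[i],0.03))
k=((hsv[:,:,2]<90)&(hsv[:,:,1]<120)).astype(np.uint8);k[:185]=0;k[270:]=0;k[:,:300]=0;k[:,470:]=0
k=cv2.morphologyEx(k,cv2.MORPH_CLOSE,np.ones((5,5)))
cs=cv2.findContours(k,0,2)[0]; b=max(cs,key=cv2.contourArea); r=cv2.minAreaRect(b);q=cv2.boxPoints(r)
print(r,q); w=toplane(p,q,0.014);print(w, w.mean(0),np.linalg.norm(np.diff(w,axis=0),axis=1))
E
```

```text
[441 283  23  20 347] [451.85878963 292.8962536 ] [[ 0.45087475 -0.34982658]]
[360 288  24  25 458] [371.36899563 300.43668122] [[ 0.43351287 -0.19886922]]
[315 296  10  11  83] [319.51807229 300.93975904] [[ 0.4302991  -0.10195066]]
[407 302  17  15 196] [414.56632653 309.19897959] [[ 0.41894781 -0.27965374]]
[396 332  51  18 670] [422.19701493 339.33283582] [[ 0.36358973 -0.29381476]]
[357 341  19   9  81] [365.27160494 345.59259259] [[ 0.34984392 -0.18858823]]
[350 342   7   8  31] [352.         346.35483871] [[ 0.34787042 -0.16410703]]
[379 346   9   4  23] [382.39130435 347.82608696] [[ 0.3464865  -0.22024154]]
((385.2804870605469, 227.0243682861328), (150.44187927246094, 36.52790451049805), 12.094757080078125) [[307.90244 229.12193]
 [315.55612 193.40486]
 [462.65854 224.9268 ]
 [455.00485 260.64386]]
[[ 0.57012741 -0.07545361]
 [ 0.64211587 -0.08840132]
 [ 0.58514056 -0.376438  ]
 [ 0.51455675 -0.36026599]] [ 0.57798515 -0.22513973] [0.07314357 0.29361764 0.07241276]
```

View pics/tc.png

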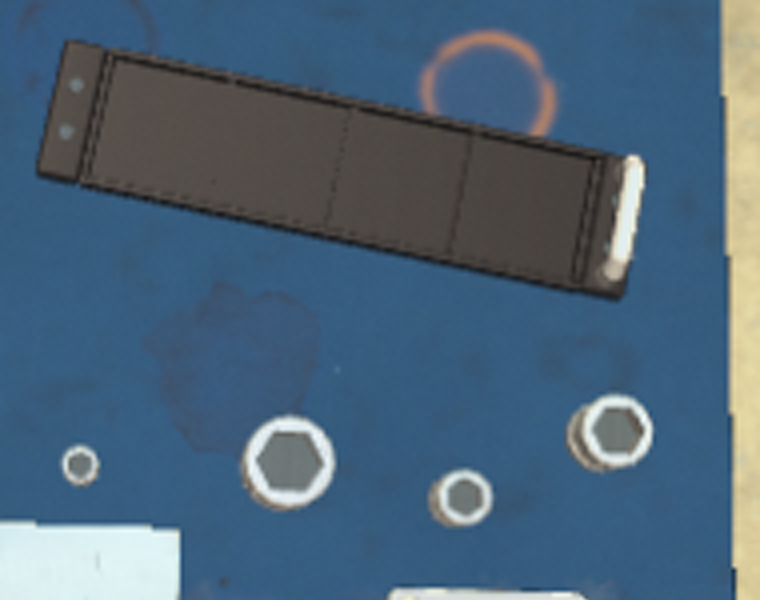

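View pics/sc.png

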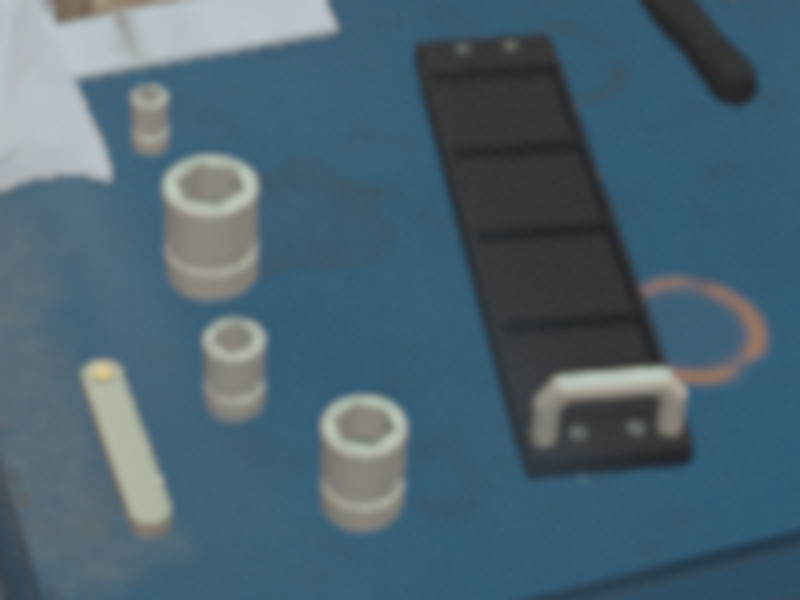

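The crops show the socket top rims. In the top crop they are 17 (80,465), 41 (289,461), 25 (463,497) and 33 (615,431). In the side crop they are (150,94), (211,185), (234,336) and (364,427). I'll triangulate these.

```bash
python3 - <<'E'
from h import *
pt=imaging.camera_params("top");ps=imaging.camera_params("side")
o=lambda a,off:(np.array(a,float)+.5)/4-.5+off
T=o([[80,465],[463,497],[615,431],[289,461]],[300,185]);S=o([[150,94],[234,336],[364,427],[211,185]],[220,225])
H=[.03,.036,.043,.05]
for i in range(4):
    (a,d),(b,e)=ray(pt,T[i]),ray(ps,S[i]); d=d[0];e=e[0]
    k=np.linalg.lstsq(np.c_[d,-e],b-a,rcond=None)[0]
    print(H[i],toplane(pt,T[i],H[i]),toplane(ps,S[i],H[i]),(a+k[0]*d+b+k[1]*e)/2)
tc=toplane(pt,o([[67,40],[37,175],[622,299]],[300,185]),.014)
sc=toplane(ps,o([[416,42],[550,35],[530,470],[692,455]],[220,225]),.014)
print(tc,sc,np.linalg.norm(np.diff(tc,axis=0),axis=1))
E
```

```text
0.03 [[ 0.43042501 -0.10214767]] [[ 0.43096322 -0.10128484]] [ 0.43055649 -0.10219679  0.03070704]
0.036 [[ 0.4192276  -0.28024567]] [[ 0.41932091 -0.28042437]] [ 0.41929723 -0.28027893  0.03586857]
0.043 [[ 0.45073313 -0.34979756]] [[ 0.45047717 -0.3530216 ]] [ 0.45119123 -0.35044663  0.04033172]
0.05 [[ 0.43310765 -0.19832699]] [[ 0.43288231 -0.19963195]] [ 0.43319911 -0.19840539  0.04898339]
[[ 0.63966988 -0.09007851]
 [ 0.57164915 -0.07730193]
 [ 0.51702999 -0.36053697]] [[ 0.57322314 -0.0775355 ]
 [ 0.63957263 -0.09180433]
 [ 0.51570567 -0.36813721]
 [ 0.58087764 -0.38028662]] [0.06921026 0.28845336]
```

Both views agree within a few mm and the heights match. The tray centre is about (0.578,-0.227) with u = (-0.190,-0.982) pointing toward the loop. I'll use a tool yaw that puts tool y along tray x.

```bash
cat >> h.py <<'E'
from scipy.spatial.transform import Rotation as R
def d(x,y,z,yaw=-0.191):
    s=telemetry.get_state(); q=s["orientation"]; r=R.from_quat([q[1],q[2],q[3],q[0]])
    Y=np.array([np.cos(yaw),np.sin(yaw),0]);Z=np.array([0,0,-1.]);g=R.from_matrix(np.c_[np.cross(Y,Z),Y,Z])
    print("t",round(s["clock"],2),"at",np.round(s["tcp_pos"],4),"shift",np.round(r.inv().apply(np.array([x,y,z])-s["tcp_pos"])*1000,1),"rot",np.round((r.inv()*g).as_rotvec(),3),"gap",round(s["finger_gap"],4))
def camshot(name,f,crop=None,k=1):
    i=imaging.read_camera(name)[:,:,::-1]
    if crop: a,b,c,e=crop; i=i[a:b,c:e]
    cv2.imwrite("pics/"+f,cv2.resize(i,None,fx=k,fy=k,interpolation=cv2.INTER_CUBIC))
E
python3 -c "
from h import *
d(.37,-.08,.27)"
```

```text
t 0.1 at [0.214  0.5332 0.2305] shift [-373.2 -511.   -38.7] rot [-1.00e-03  1.00e-03  1.38e+00] gap 0.0852
```

step_arm(moves=[[[-373,-511,-40],[0,0,1.38],60],[[-373,-511,-40],[0,0,1.38],60],[[-373,-511,-40],[0,0,1.38],60],[[-373,-511,-40],[0,0,1.38],60],[[-373,-511,-40],[0,0,1.38],60],[[-373,-511,-40],[0,0,1.38],60],[[-373,-511,-40],[0,0,1.38],60],[[-373,-511,-40],[0,0,1.38],60]])

```text
clock: 0.77
tcp_pos: [0.2957, 0.2094, 0.2522]
orientation: [0.0, 0.639, 0.769, -0.0]
wrist_force: [1.1, -0.1, -0.4]
finger_gap: 0.06
grip_force: 0.0
```

```bash
python3 -c "
from h import *
d(.37,-.08,.27)"
```

```text
t 0.77 at [0.2957 0.2094 0.2522] shift [-298.1   20.1  -17.7] rot [0.    0.    0.375] gap 0.06
```

step_arm(moves=[[[-298,20,-18],[0,0,0.375],60],[[-298,20,-18],[0,0,0.375],60],[[-298,20,-18],[0,0,0.375],60],[[-298,20,-18],[0,0,0.375],60],[[-298,20,-18],[0,0,0.375],60],[[-298,20,-18],[0,0,0.375],60],[[-298,20,-18],[0,0,0.375],60],[[-298,20,-18],[0,0,0.375],60]])

```text
clock: 1.43
tcp_pos: [0.3733, -0.0832, 0.2703]
orientation: [0.001, 0.772, 0.636, -0.0]
wrist_force: [0.6, -0.6, 0.6]
finger_gap: 0.0601
grip_force: 0.0
```

```bash
python3 -c "
from h import *
d(.433,-.1985,.12)"
```

```text
t 1.43 at [ 0.3733 -0.0832  0.2703] shift [-101.4   80.3  150.7] rot [ 0.002  0.002 -0.002] gap 0.0601
```

step_arm(moves=[[[-101,80,151],[0,0,0],68],[[-101,80,151],[0,0,0],68],[[-101,80,151],[0,0,0],68],[[-101,80,151],[0,0,0],68],[[-101,80,151],[0,0,0],68],[[-101,80,151],[0,0,0],68],[[-101,80,151],[0,0,0],68]])

```text
clock: 2.02
tcp_pos: [0.4305, -0.1912, 0.1174]
orientation: [-0.002, 0.77, 0.638, -0.001]
wrist_force: [-0.7, 0.3, 1.3]
finger_gap: 0.0681
grip_force: 0.0
```

```bash
python3 -c "
from h import *
camshot('wrist','w1.png');camshot('side','s1.png',(215,375,200,420),3)
d(.433,-.1985,.014)"
```

```text
t 2.12 at [ 0.4314 -0.191   0.1197] shift [ -7.1   3.  105.7] rot [-0.001 -0.001  0.005] gap 0.0679
```

View pics/w1.png

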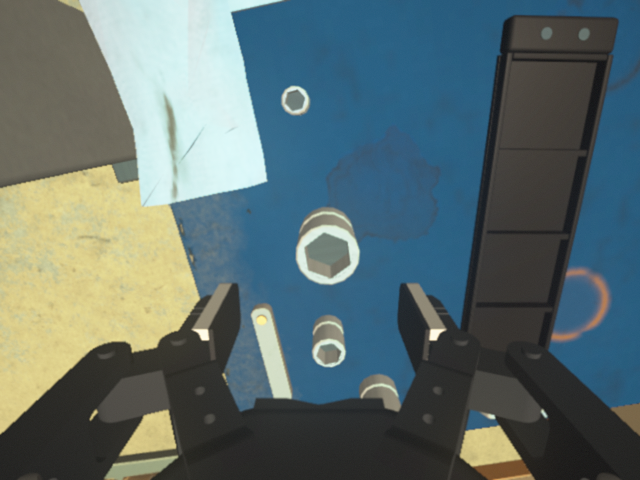

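The wrist view shows the 41 socket's rim at (328,254), midway between the fingers, with the 17's rim at (295,100) and the 25's rim at (328,352).

```bash
python3 -c "
from h import *
p=imaging.camera_params('wrist')
for uv,z in (((328,254),.05),((295,100),.03),((328,352),.036)): print(toplane(p,[uv],z))
# tray outer corners at z=.014 plain end
print(toplane(p,[(508,17),(619,19)],.014), toplane(p,[(547,34),(584,34)],.014))
d(.433,-.1985,.014)"
```

```text
[[ 0.43455326 -0.19964746]]
[[ 0.43166132 -0.10265505]]
[[ 0.41985557 -0.28299472]]
[[ 0.57288819 -0.07740042]
 [ 0.64352369 -0.09062735]] [[ 0.59731048 -0.09156009]
 [ 0.62111009 -0.09565287]]
t 2.12 at [ 0.4314 -0.191   0.1197] shift [ -7.1   3.  105.7] rot [-0.001 -0.001  0.005] gap 0.0679
```

Everything is consistent. I'll descend on the 41 and grip.

step_arm(moves=[[[-8,3,40],[0,0,0.005],68],[[-8,3,75],[0,0,0.005],68],[[-8,3,106],[0,0,0.005],68],[[-8,3,106],[0,0,0.005],68],[[-8,3,106],[0,0,0.005],30],[[-8,3,106],[0,0,0.005],30],[[-8,3,106],[0,0,0.005],30],[[-8,3,106],[0,0,0.005],30]], grip_force=50)

```text
clock: 2.78
tcp_pos: [0.4351, -0.2011, 0.0161]
orientation: [0.002, 0.771, 0.637, 0.001]
wrist_force: [-0.7, 2.0, 8.1]
finger_gap: 0.04
grip_force: 51.1
```

step_arm(moves=[[[0,0,0],[0,0,0],30],[[0,0,0],[0,0,0],30],[[0,0,-30],[0,0,0],30],[[0,0,-60],[0,0,0],30],[[0,0,-60],[0,0,0],30],[[0,0,-60],[0,0,0],30]])

```text
clock: 3.28
tcp_pos: [0.4354, -0.2016, 0.0763]
orientation: [0.003, 0.771, 0.636, 0.001]
wrist_force: [-0.2, 0.2, -2.8]
finger_gap: 0.0397
grip_force: 51.2
```

```bash
python3 -c "
from h import *
d(.5954,-.1369,.074)"
```

```text
t 3.28 at [ 0.4354 -0.2016  0.0763] shift [ 93.9 144.8   3. ] rot [0.006 0.003 0.   ] gap 0.0397
```

step_arm(moves=[[[92,145,0],[0.005,0.003,0],30],[[92,145,0],[0.005,0.003,0],30],[[92,145,0],[0.005,0.003,0],30],[[92,145,0],[0.005,0.003,0],30],[[92,145,0],[0.005,0.003,0],30],[[92,145,0],[0.005,0.003,0],30],[[92,145,0],[0.005,0.003,0],30]])

```text
clock: 3.87
tcp_pos: [0.5919, -0.1367, 0.072]
orientation: [-0.004, 0.771, 0.637, -0.001]
wrist_force: [-1.0, 1.1, -1.6]
finger_gap: 0.0396
grip_force: 51.6
```

```bash
python3 -c "
from h import *
camshot('wrist','w2.png')
d(.5954-.0004,-.1369-.002,.0205)"
```

```text
t 3.92 at [ 0.5912 -0.1372  0.0722] shift [-1.2  4.5 51.7] rot [-0.008 -0.003 -0.   ] gap 0.04
```

View pics/w2.png

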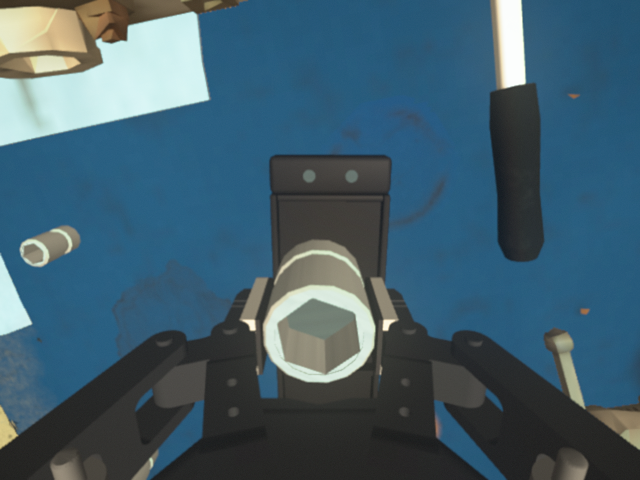

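The socket is held upright. The tray's centreline is near column 331 and the socket is at 321, which agrees with the remaining +4.5 mm in y. Now I'll lower it and release.

step_arm(moves=[[[-1,4.5,20],[-0.004,0,0],30],[[-1,4.5,40],[-0.004,0,0],30],[[-1,4.5,51],[-0.004,0,0],30],[[-1,4.5,51],[-0.004,0,0],30],[[-1,4.5,51],[-0.004,0,0],30],[[-1,4.5,51],[-0.004,0,0],30]])

```text
clock: 4.42
tcp_pos: [0.5964, -0.1395, 0.0227]
orientation: [-0.001, 0.772, 0.636, 0.001]
wrist_force: [0.3, 0.1, -1.7]
finger_gap: 0.0398
grip_force: 52.6
```

```bash
python3 -c "
from h import *
print(telemetry.get_state()['wrist_force'])
d(.5954-.0004,-.1369-.002,.0205)"
```

```text
[ 0.32175597  0.09937197 -1.68566206]
t 4.42 at [ 0.5964 -0.1395  0.0227] shift [ 0.3 -1.5  2.3] rot [-0.001 -0.003 -0.001] gap 0.0398
```

step_arm(moves=[[[0,0,2],[0,0,0],30],[[0,0,2.5],[0,0,0],30],[[0,0,2.5],[0,0,0],30],[[0,0,2.5],[0,0,0],48],[[0,0,2.5],[0,0,0],60],[[0,0,2.5],[0,0,0],66],[[0,0,-30],[0,0,0],66],[[0,0,-70],[0,0,0],66]])

```text
clock: 5.08
tcp_pos: [0.5942, -0.1381, 0.0895]
orientation: [-0.005, 0.771, 0.636, -0.001]
wrist_force: [0.9, 0.3, 0.4]
finger_gap: 0.0661
grip_force: 0.0
```

step_arm(moves=[[[0,0,-30],[0,0,0],60],[[0,0,-30],[0,0,0],60],[[0,0,-30],[0,0,0],60]])

```text
clock: 5.33
tcp_pos: [0.5991, -0.14, 0.1252]
orientation: [0.001, 0.771, 0.637, 0.002]
wrist_force: [0.3, -0.3, -0.2]
finger_gap: 0.06
grip_force: 0.0
```

```bash
python3 -c "
from h import *
camshot('side','s2.png',(215,375,200,420),3)
d(.4505,-.351,.11)"
```

```text
t 5.38 at [ 0.5977 -0.1395  0.1232] shift [-235.6 -104.4   12.5] rot [ 0.001 -0.003  0.   ] gap 0.0601
```

View pics/s2.png

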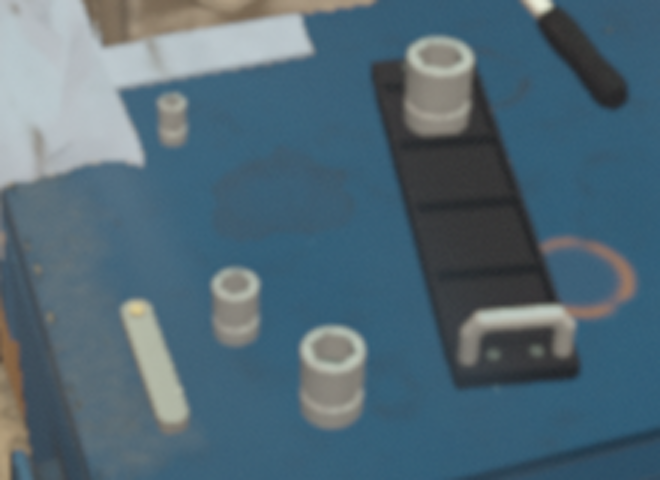

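The 41 stands upright in the plain-end compartment (side crop (440,85)). Next is the 33.

step_arm(moves=[[[-236,-104,12],[0,0,0],60],[[-236,-104,12],[0,0,0],60],[[-236,-104,12],[0,0,0],60],[[-236,-104,12],[0,0,0],60],[[-236,-104,12],[0,0,0],60],[[-236,-104,12],[0,0,0],60],[[-236,-104,12],[0,0,0],60],[[-236,-104,12],[0,0,0],60]])

```text
clock: 6.05
tcp_pos: [0.4476, -0.3529, 0.1078]
orientation: [-0.003, 0.773, 0.634, 0.001]
wrist_force: [0.5, 0.4, 0.5]
finger_gap: 0.0597
grip_force: 0.0
```

```bash
python3 -c "
from h import *
camshot('wrist','w3.png')
d(.4507,-.3505,.015)"
```

```text
t 6.1 at [ 0.4487 -0.3513  0.1081] shift [ 0.7  2.1 93.1] rot [-0.003 -0.005 -0.003] gap 0.0598
```

View pics/w3.png

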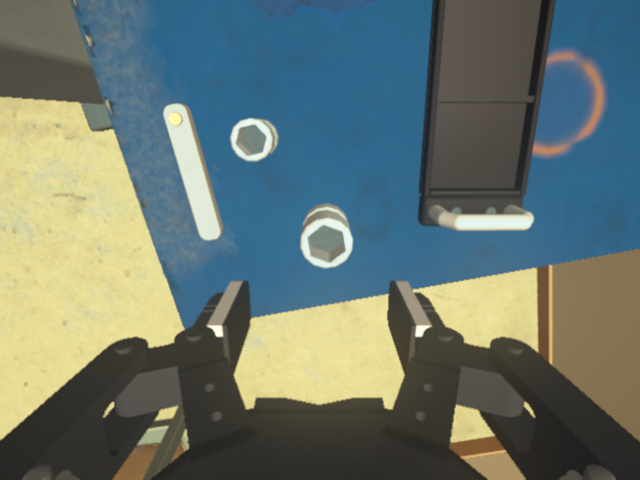

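The 33's rim is at (326,242), the 25's rim is at (252,140), and the tray's last divider is at (487,101).

```bash
python3 -c "
from h import *
p=imaging.camera_params('wrist')
print(toplane(p,[(326,242)],.043),toplane(p,[(252,140)],.036),toplane(p,[(487,101)],.014), np.array([.578,-.2268])+.061*np.array([-.19,-.982]))"
```

```text
[[ 0.4521094  -0.34973922]] [[ 0.42057958 -0.28069209]] [[ 0.56923452 -0.28608122]] [ 0.56641  -0.286702]
```

step_arm(moves=[[[1,2,40],[0,0,0],60],[[1,2,70],[0,0,0],60],[[1,2,93],[0,0,0],60],[[1,2,93],[0,0,0],60],[[1,2,93],[0,0,0],60]])

```text
clock: 6.52
tcp_pos: [0.452, -0.3475, 0.0152]
orientation: [-0.004, 0.771, 0.637, 0.001]
wrist_force: [0.3, -0.7, 1.1]
finger_gap: 0.06
grip_force: 0.0
```

step_arm(moves=[[[-1.5,0,0],[0,0,0],22],[[-1.5,0,0],[0,0,0],22],[[-1.5,0,0],[0,0,0],22],[[-1.5,0,0],[0,0,0],22],[[-1.5,0,0],[0,0,0],22],[[-1.5,0,-40],[0,0,0],22],[[-1.5,0,-80],[0,0,0],22],[[-1.5,0,-80],[0,0,0],22]])

```text
clock: 7.18
tcp_pos: [0.4555, -0.3557, 0.1048]
orientation: [0.005, 0.771, 0.636, 0.001]
wrist_force: [0.5, -0.9, -0.9]
finger_gap: 0.0313
grip_force: 50.0
```

```bash
python3 -c "
from h import *
d(.5838,-.1965,.10)"
```

```text
t 7.18 at [ 0.4555 -0.3557  0.1048] shift [180.6  95.7   5. ] rot [ 0.009  0.004 -0.   ] gap 0.0313
```

step_arm(moves=[[[178,95,5],[0.005,0,0],22],[[178,95,5],[0.005,0,0],22],[[178,95,5],[0.005,0,0],22],[[178,95,5],[0.005,0,0],22],[[178,95,5],[0.005,0,0],22],[[178,95,5],[0.005,0,0],22],[[178,95,5],[0.005,0,0],22],[[178,95,5],[0.005,0,0],22]])

```text
clock: 7.85
tcp_pos: [0.5789, -0.1954, 0.0922]
orientation: [-0.003, 0.771, 0.637, -0.001]
wrist_force: [-0.1, 0.0, -0.9]
finger_gap: 0.0314
grip_force: 50.1
```

```bash
python3 -c "
from h import *
imaging.read_camera('top');imaging.read_camera('top')
d(.5838,-.1965,.020)"
```

```text
t 7.95 at [ 0.5784 -0.1964  0.0923] shift [ 0.8  5.7 72.2] rot [-0.006 -0.003 -0.002] gap 0.0314
```

step_arm(moves=[[[1,5,30],[-0.004,0,0],22],[[1,5,60],[-0.004,0,0],22],[[1,5,71],[-0.004,0,0],22],[[1,5,71],[-0.004,0,0],22],[[1,5,71],[-0.004,0,0],22],[[1,5,71],[-0.004,0,0],22]])

```text
clock: 8.45
tcp_pos: [0.5829, -0.1964, 0.0217]
orientation: [-0.002, 0.772, 0.636, 0.0]
wrist_force: [-2.8, -0.8, 2.6]
finger_gap: 0.0314
grip_force: 52.3
```

```bash
python3 -c "
from h import *
d(.5838,-.1965,.0192)"
```

```text
t 8.45 at [ 0.5829 -0.1964  0.0217] shift [0.1 0.9 2.5] rot [-0.002 -0.002 -0.002] gap 0.0314
```

step_arm(moves=[[[0,0,1.5],[0,0,0],22],[[0,0,1.5],[0,0,0],22],[[0,0,1.5],[0,0,0],22]])

```text
clock: 8.7
tcp_pos: [0.583, -0.1964, 0.0216]
orientation: [-0.001, 0.772, 0.636, -0.0]
wrist_force: [-6.5, -0.7, 13.0]
finger_gap: 0.0314
grip_force: 53.8
```

Contact with the floor. Releasing.

step_arm(moves=[[[0,0,0],[0,0,0],40],[[0,0,0],[0,0,0],50],[[0,0,0],[0,0,0],56],[[0,0,-35],[0,0,0],56],[[0,0,-75],[0,0,0],56],[[0,0,-100],[0,0,0],45],[[0,0,-100],[0,0,0],42],[[0,0,-100],[0,0,0],42]])

```text
clock: 9.37
tcp_pos: [0.5854, -0.1961, 0.1215]
orientation: [0.0, 0.771, 0.636, 0.002]
wrist_force: [0.1, -0.5, -0.6]
finger_gap: 0.0422
grip_force: 0.0
```

```bash
python3 -c "
from h import *
camshot('side','s3.png',(215,375,200,420),3)
d(.4198,-.2805,.10)"
```

```text
t 9.42 at [ 0.5842 -0.1955  0.1196] shift [-114.8 -145.2   19.5] rot [-0.001 -0.003 -0.   ] gap 0.0423
```

View pics/s3.png

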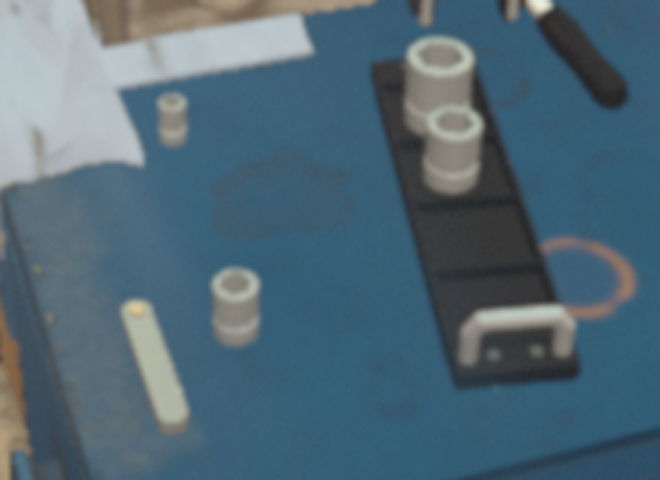

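The 33 stands in the second compartment (side crop (453,150)). Now the 25.

step_arm(moves=[[[-115,-145,20],[0,0,0],42],[[-115,-145,20],[0,0,0],42],[[-115,-145,20],[0,0,0],42],[[-115,-145,20],[0,0,0],42],[[-115,-145,20],[0,0,0],42],[[-115,-145,20],[0,0,0],42],[[-115,-145,20],[0,0,0],42],[[-115,-145,20],[0,0,0],42]])

```text
clock: 10.08
tcp_pos: [0.4198, -0.2803, 0.0986]
orientation: [-0.002, 0.771, 0.636, 0.001]
wrist_force: [1.0, -0.1, 0.3]
finger_gap: 0.042
grip_force: 0.0
```

```bash
python3 -c "
from h import *
imaging.read_camera('top');imaging.read_camera('top')
d(.4198,-.2805,.0125)"
```

```text
t 10.18 at [ 0.4206 -0.2802  0.0991] shift [-0.8 -0.5 86.6] rot [-0.002 -0.004  0.001] gap 0.0422
```

step_arm(moves=[[[-1,-0.5,40],[0,0,0],42],[[-1,-0.5,70],[0,0,0],42],[[-1,-0.5,86],[0,0,0],42],[[-1,-0.5,86],[0,0,0],42],[[-1,-0.5,86],[0,0,0],42],[[-1,-0.5,86],[0,0,0],15],[[-1,-0.5,86],[0,0,0],15],[[-1,-0.5,86],[0,0,0],15]])

```text
clock: 10.85
tcp_pos: [0.4203, -0.2821, 0.0151]
orientation: [-0.0, 0.771, 0.637, 0.001]
wrist_force: [0.4, 0.3, 2.4]
finger_gap: 0.0233
grip_force: 49.1
```

step_arm(moves=[[[0,0,0],[0,0,0],15],[[0,0,0],[0,0,0],15],[[0,0,-40],[0,0,0],15],[[0,0,-80],[0,0,0],15],[[0,0,-85],[0,0,0],15],[[0,0,-85],[0,0,0],15]])

```text
clock: 11.35
tcp_pos: [0.421, -0.2835, 0.1018]
orientation: [0.002, 0.771, 0.636, 0.001]
wrist_force: [-0.2, -0.7, -1.2]
finger_gap: 0.0234
grip_force: 49.3
```

```bash
python3 -c "
from h import *
d(.5722,-.2565,.097)"
```

```text
t 11.35 at [ 0.421  -0.2835  0.1018] shift [ 55.3 143.3   5.3] rot [ 0.004  0.001 -0.   ] gap 0.0234
```

step_arm(moves=[[[54,145,5],[0,0,0],15],[[54,145,5],[0,0,0],15],[[54,145,5],[0,0,0],15],[[54,145,5],[0,0,0],15],[[54,145,5],[0,0,0],15],[[54,145,5],[0,0,0],15],[[54,145,5],[0,0,0],15],[[54,145,5],[0,0,0],15]])

```text
clock: 12.02
tcp_pos: [0.5698, -0.2558, 0.0924]
orientation: [-0.003, 0.772, 0.636, -0.0]
wrist_force: [-0.0, -0.1, -0.3]
finger_gap: 0.0235
grip_force: 49.5
```

```bash
python3 -c "
from h import *
imaging.read_camera('top');imaging.read_camera('top')
d(.572,-.258,.0205)"
```

```text
t 12.12 at [ 0.5702 -0.2563  0.0932] shift [-1.6  2.3 72.7] rot [-0.003 -0.003 -0.001] gap 0.0231
```

step_arm(moves=[[[-1.5,2,30],[0,0,0],15],[[-1.5,2,60],[0,0,0],15],[[-1.5,2,71],[0,0,0],15],[[-1.5,2,72],[0,0,0],15],[[-1.5,2,72.5],[0,0,0],15],[[-1.5,2,72.5],[0,0,0],15]])

```text
clock: 12.62
tcp_pos: [0.5736, -0.2582, 0.0222]
orientation: [-0.001, 0.771, 0.636, 0.001]
wrist_force: [-0.4, 0.1, -0.1]
finger_gap: 0.0231
grip_force: 51.6
```

step_arm(moves=[[[0,0,1],[0,0,0],15],[[0,0,2],[0,0,0],15],[[0,0,2],[0,0,0],15]])

```text
clock: 12.87
tcp_pos: [0.5737, -0.2579, 0.0197]
orientation: [-0.001, 0.771, 0.636, 0.001]
wrist_force: [1.0, -0.1, -0.6]
finger_gap: 0.0234
grip_force: 51.6
```

step_arm(moves=[[[0,0,0.7],[0,0,0],15],[[0,0,1],[0,0,0],15],[[0,0,1],[0,0,0],15]])

```text
clock: 13.12
tcp_pos: [0.5732, -0.2576, 0.0179]
orientation: [-0.002, 0.771, 0.636, 0.001]
wrist_force: [-0.3, -1.2, -1.4]
finger_gap: 0.0231
grip_force: 51.6
```

```bash
python3 -c "
from h import *
camshot('side','s4.png',(250,350,320,420),6)"
```

```text
(no output)
```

View pics/s4.png

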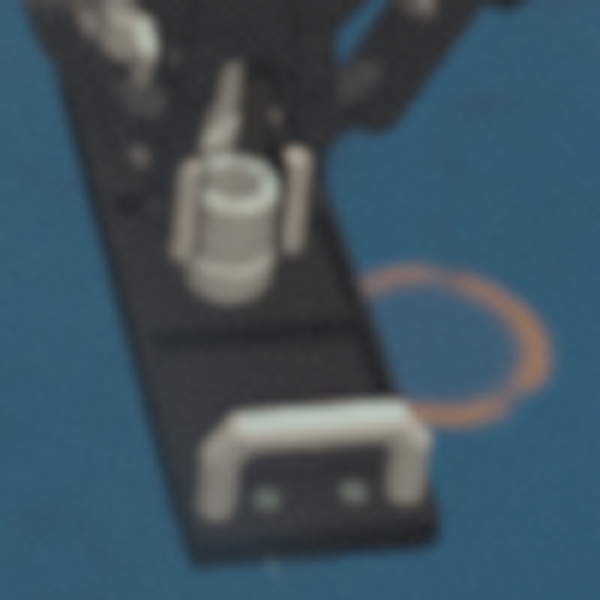

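The 25 is held upright over its compartment (crop (232,240)), just above the floor. I'll keep lowering gently.

step_arm(moves=[[[0,0,0.7],[0,0,0],15],[[0,0,1.3],[0,0,0],15],[[0,0,1.3],[0,0,0],15]])

```text
clock: 13.42
tcp_pos: [0.5733, -0.2577, 0.0178]
orientation: [-0.001, 0.771, 0.636, 0.001]
wrist_force: [-2.3, 1.4, 7.1]
finger_gap: 0.0232
grip_force: 52.4
```

Contact. Releasing.

step_arm(moves=[[[0,0,0],[0,0,0],30],[[0,0,0],[0,0,0],38],[[0,0,0],[0,0,0],42],[[0,0,-35],[0,0,0],42],[[0,0,-75],[0,0,0],42],[[0,0,-110],[0,0,0],42],[[0,0,-110],[0,0,0],42],[[0,0,-110],[0,0,0],42]])

```text
clock: 14.08
tcp_pos: [0.5752, -0.2592, 0.1294]
orientation: [0.001, 0.771, 0.636, 0.002]
wrist_force: [0.1, -0.3, -0.1]
finger_gap: 0.0422
grip_force: 0.0
```

```bash
python3 -c "
from h import *
d(.4307,-.102,.12)"
```

```text
t 14.08 at [ 0.5752 -0.2592  0.1294] shift [ 126.8 -171.8    8.9] rot [ 0.004 -0.001 -0.   ] gap 0.0422
```

step_arm(moves=[[[127,-172,9],[0,0,0],38],[[127,-172,9],[0,0,0],38],[[127,-172,9],[0,0,0],38],[[127,-172,9],[0,0,0],38],[[127,-172,9],[0,0,0],38],[[127,-172,9],[0,0,0],38],[[127,-172,9],[0,0,0],38],[[127,-172,9],[0,0,0],38]])

```text
clock: 14.75
tcp_pos: [0.4287, -0.1006, 0.1178]
orientation: [-0.002, 0.771, 0.637, 0.0]
wrist_force: [-0.2, 0.0, -0.5]
finger_gap: 0.0379
grip_force: 0.0
```

```bash
python3 -c "
from h import *
camshot('wrist','w5.png')
im=cv2.imread('pics/w5.png');p=imaging.camera_params('wrist')
c=proj(p,[.4307,-.102,.03])[0].astype(int);print(c)
cv2.imwrite('pics/w5c.png',cv2.resize(im[c[1]-60:c[1]+60,c[0]-80:c[0]+80],None,fx=5,fy=5))
imaging.read_camera('top')
d(.4307,-.102,.005)"
```

```text
[322 234]
t 14.85 at [ 0.43   -0.1017  0.1182] shift [ -0.5   0.9 113.2] rot [-0.001 -0.003 -0.001] gap 0.0381
```

View pics/w5c.png

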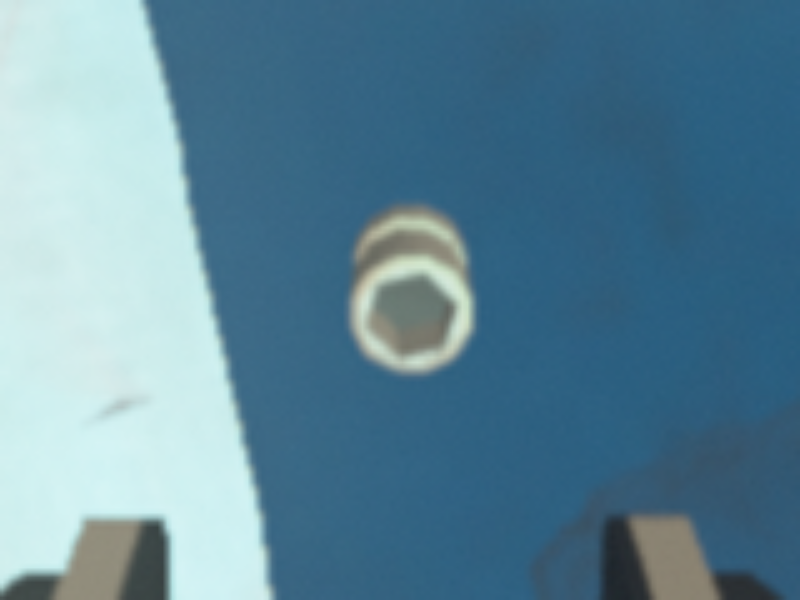

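The 17's rim is within about 1 mm of the prediction and centred between the fingers.

step_arm(moves=[[[-1,1.5,40],[0,0,0],38],[[-1,1.5,75],[0,0,0],38],[[-1,1.5,100],[0,0,0],38],[[-1,1.5,109],[0,0,0],38],[[-1,1.5,109],[0,0,0],38],[[-1,1.5,109],[0,0,0],8],[[-1,1.5,109],[0,0,0],8],[[-1,1.5,109],[0,0,0],8]], grip_force=40)

```text
clock: 15.52
tcp_pos: [0.4314, -0.1024, 0.0108]
orientation: [-0.0, 0.771, 0.636, 0.001]
wrist_force: [-0.3, 0.1, -0.3]
finger_gap: 0.0156
grip_force: 39.0
```

step_arm(moves=[[[0,0,0],[0,0,0],8],[[0,0,0],[0,0,0],8],[[0,0,0],[0,0,0],8]])

```text
clock: 15.77
tcp_pos: [0.431, -0.1021, 0.0105]
orientation: [-0.0, 0.771, 0.636, 0.001]
wrist_force: [0.4, -0.4, 6.7]
finger_gap: 0.0154
grip_force: 39.5
```

step_arm(moves=[[[0,0,-40],[0,0,0],8],[[0,0,-80],[0,0,0],8],[[0,0,-110],[0,0,0],8],[[0,0,-110],[0,0,0],8],[[0,0,-110],[0,0,0],8]])

```text
clock: 16.18
tcp_pos: [0.4315, -0.1025, 0.1215]
orientation: [0.001, 0.771, 0.637, 0.002]
wrist_force: [-0.5, -0.2, -0.6]
finger_gap: 0.0153
grip_force: 39.2
```

```bash
python3 -c "
from h import *
d(.5606,-.3165,.12)"
```

```text
t 16.18 at [ 0.4315 -0.1025  0.1215] shift [-185.6  167.3    1.6] rot [ 0.003 -0.002  0.   ] gap 0.0153
```

step_arm(moves=[[[-185,168,0],[0,0,0],8],[[-185,168,0],[0,0,0],8],[[-185,168,0],[0,0,0],8],[[-185,168,0],[0,0,0],8],[[-185,168,0],[0,0,0],8],[[-185,168,0],[0,0,0],8],[[-185,168,0],[0,0,0],8],[[-185,168,0],[0,0,0],8]])

```text
clock: 16.85
tcp_pos: [0.5592, -0.3168, 0.1149]
orientation: [-0.004, 0.772, 0.636, 0.0]
wrist_force: [0.2, 0.3, -0.3]
finger_gap: 0.0156
grip_force: 39.3
```

```bash
python3 -c "
from h import *
imaging.read_camera('top');imaging.read_camera('top')
d(.5606,-.3165,.016)"
```

```text
t 16.95 at [ 0.5583 -0.3143  0.1163] shift [ -2.2   3.3 100.3] rot [-0.006 -0.005 -0.   ] gap 0.015
```

step_arm(moves=[[[-1.5,2.5,40],[-0.003,-0.002,0],8],[[-1.5,2.5,75],[-0.003,-0.002,0],8],[[-1.5,2.5,95],[-0.003,-0.002,0],8],[[-1.5,2.5,99],[-0.003,-0.002,0],8],[[-1.5,2.5,99],[-0.003,-0.002,0],8],[[-1.5,2.5,99],[-0.003,-0.002,0],8]])

```text
clock: 17.45
tcp_pos: [0.562, -0.3165, 0.0208]
orientation: [0.001, 0.771, 0.637, 0.001]
wrist_force: [0.1, -0.7, -0.6]
finger_gap: 0.0157
grip_force: 39.3
```

step_arm(moves=[[[0,0,0.7],[0,0,0],8],[[0,0,1.3],[0,0,0],8],[[0,0,1.3],[0,0,0],8]])

```text
clock: 17.7
tcp_pos: [0.5627, -0.3176, 0.0198]
orientation: [0.001, 0.771, 0.637, 0.001]
wrist_force: [-0.4, 0.5, 0.3]
finger_gap: 0.0154
grip_force: 39.3
```

Contact is expected near z = 0.0145–0.015.

step_arm(moves=[[[0,0,1.5],[0,0,0],8],[[0,0,3],[0,0,0],8],[[0,0,4],[0,0,0],8],[[0,0,4],[0,0,0],8]])

```text
clock: 18.03
tcp_pos: [0.5619, -0.3172, 0.0146]
orientation: [0.0, 0.771, 0.636, 0.001]
wrist_force: [-2.1, 0.9, 3.5]
finger_gap: 0.0156
grip_force: 39.8
```

step_arm(moves=[[[0,0,0.7],[0,0,0],8],[[0,0,1],[0,0,0],8],[[0,0,1],[0,0,0],8]])

```text
clock: 18.28
tcp_pos: [0.5619, -0.3173, 0.0146]
orientation: [0.001, 0.771, 0.636, 0.001]
wrist_force: [-2.4, 2.3, 9.4]
finger_gap: 0.0152
grip_force: 40.3
```

On the floor. I'll open slightly (staying inside the compartment) and retreat.

step_arm(moves=[[[0,0,0],[0,0,0],20],[[0,0,-0.5],[0,0,0],25],[[0,0,-1],[0,0,0],27],[[0,0,-1],[0,0,0],27],[[0,0,-35],[0,0,0],27],[[0,0,-75],[0,0,0],27],[[0,0,-115],[0,0,0],27],[[0,0,-155],[0,0,0],27]])

```text
clock: 18.95
tcp_pos: [0.5611, -0.3169, 0.1692]
orientation: [-0.001, 0.771, 0.636, 0.001]
wrist_force: [0.8, -1.2, 0.7]
finger_gap: 0.027
grip_force: 0.0
```

step_arm(moves=[[[0,-100,-60],[0,0,0],40],[[0,-150,-60],[0,0,0],40],[[0,-150,-60],[0,0,0],40],[[0,-150,-60],[0,0,0],40],[[0,-150,-60],[0,0,0],40],[[0,-150,-60],[0,0,0],40],[[0,-150,-60],[0,0,0],40]])

```text
clock: 19.53
tcp_pos: [0.4146, -0.2892, 0.2282]
orientation: [0.001, 0.771, 0.636, 0.001]
wrist_force: [0.2, -0.7, -0.7]
finger_gap: 0.0402
grip_force: 0.0
```

```bash
python3 -c "
from h import *
camshot('side','s6.png',(200,350,280,440),4);camshot('top','t6.png')
"
```

```text
(no output)
```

View pics/s6.png

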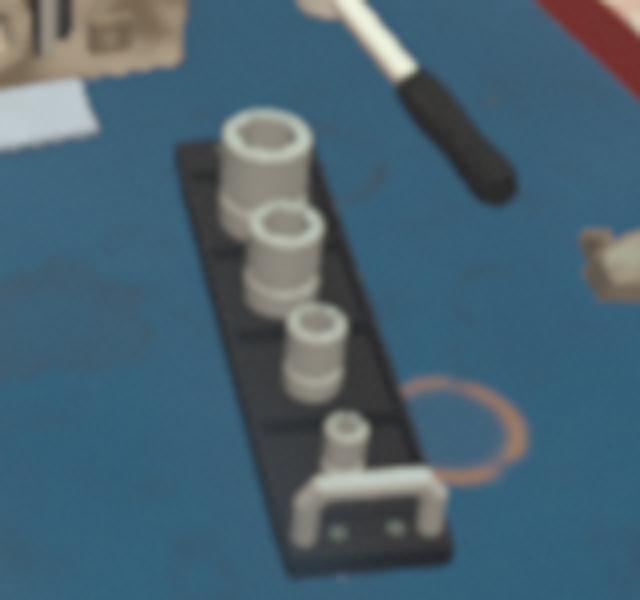

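View pics/t6.png

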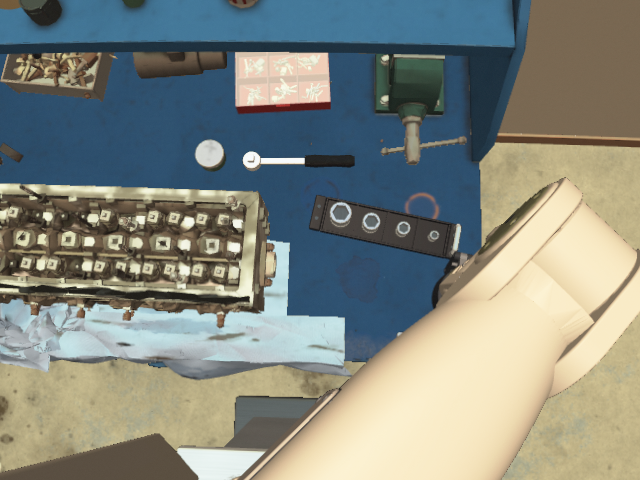

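All four sockets stand upright in order: 41 (341,213), 33 (371,222), 25 (403,229) and 17 (434,236) at the loop end. The ratchet and tin are where they were. The gauge is mostly hidden behind the arm, but it was unmoved in the earlier views and nothing has gone near it since.

```bash
python3 -c "
from workcell import env
print(env.hand_in())"
```

```text
the job is handed in; nothing more can be done
None
```

The job is handed in at about 20 s on the clock: all four sockets stand mouth up in the tray, smallest at the loop end to largest at the plain end; the ratchet and tin have not moved, and the gauge, hidden by the arm in the last picture, was in place when last seen.

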